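Set out check weights in order beside the balance

TASK

Set up the balance check: stand the four steel knob weights upright on the row of rubber pads, one in the middle of each pad, in order of size with the largest on the pad next to the white balance and the smallest at the far end. Lower each weight onto its pad, don't drop or tip any; don't touch the balance, and leave the yellow meter where it lies.

Things in the scene. Friction and masses are not known exactly. Their poses are not given: they have to be found in the camera images.
- w907_center (a point): Centre, half-way up (39 mm above its base), of the largest of the four loose bright-steel knob weights: an upright round body 50 mm in diameter and 54 mm high, a narrow neck, and a knob 30 mm across on top; 78 mm high over all; about 907 g. It starts standing on the table (z = 0). z axis up.
- w454_center (a point): Centre, half-way up (31 mm above its base), of the second largest of the four loose bright-steel knob weights: an upright round body 40 mm in diameter and 42 mm high, a narrow neck, and a knob 24 mm across on top; 62 mm high over all; about 454 g. It starts standing on the table (z = 0). z axis up.
- w227_center (a point): Centre, half-way up (24.5 mm above its base), of the third largest (second smallest) of the four loose bright-steel knob weights: an upright round body 32 mm in diameter and 33 mm high, a narrow neck, and a knob 20 mm across on top; 49 mm high over all; about 227 g. It starts standing on the table (z = 0). z axis up.
- w113_center (a point): Centre, half-way up (19.5 mm above its base), of the smallest of the four loose bright-steel knob weights: an upright round body 25 mm in diameter and 26 mm high, a narrow neck, and a knob 16 mm across on top; 39 mm high over all; about 113 g. It starts standing on the table (z = 0). z axis up.
- pad_a: The first (leftmost as the robot sees it, most +y) of four identical round black rubber pads, 64 mm across and 3 mm thick, fixed about 80 mm apart in a row on a thin white board (110 x 350 mm, 4 mm thick). Origin at the centre of its underside, 4 mm above the table; its top, where a weight stands, is 7 mm above the table.
- pad_b: The second from the left of four identical round black rubber pads, 64 mm across and 3 mm thick, fixed about 80 mm apart in a row on a thin white board (110 x 350 mm, 4 mm thick). Origin at the centre of its underside, 4 mm above the table; its top, where a weight stands, is 7 mm above the table.
- pad_c: The third from the left of four identical round black rubber pads, 64 mm across and 3 mm thick, fixed about 80 mm apart in a row on a thin white board (110 x 350 mm, 4 mm thick). Origin at the centre of its underside, 4 mm above the table; its top, where a weight stands, is 7 mm above the table.
- pad_d: The fourth (rightmost, most -y) of four identical round black rubber pads, 64 mm across and 3 mm thick, fixed about 80 mm apart in a row on a thin white board (110 x 350 mm, 4 mm thick). Origin at the centre of its underside, 4 mm above the table; its top, where a weight stands, is 7 mm above the table.
- balance: The small white electronic balance, 180 mm (x) by 150 mm (y), 54 mm high, with a round steel pan on top and a display and keys on the robot's side. Fixed; it stands just beyond the left (+y) or the right (-y) end of the row of pads; its centre is about 200 mm from the nearest pad. (A closed dark wooden case of the same footprint, 53 mm high, stands at the other end.) Origin at the centre of its underside. Not to be touched.
- meter: Yellow and black handheld meter, 85 x 175 x 34 mm, lying loose on the table at the left front, nearer the robot than the row, long side along y; origin at the centre of its underside. To be left where it is.
There are look-alikes about, which are no part of the job. What is shaped like the part that bears w113_center but green or pink is not meant.

How it is judged:
By the outcome, as a careful person would: the job done as asked, in the order asked, and still so for the second after the job is handed in, with the robot touching nothing.
It also fails if it takes over 101 s, if anything falls off the work surface, if the arm or the gripper's body presses on something with over 40 N, if the wrist force passes 120 N, or if a joint passes its speed limit or range.

ROBOT

A 6-joint arm with a two-finger parallel gripper is mounted at the origin on the work surface. World frame = base frame: x ahead of the robot, y to its left, z up, the work surface at z = 0. Lengths are in m, angles in rad, forces in N, time in s.
With the tool pointing down it reaches from about 0.225 to 0.875 m from the base axis. Payload 3.4 kg.
Tool frame: the origin (TCP) lies midway between the tips of the shut fingers; the grasp point (between the pads) lies 19 mm behind it; z points along the fingers, y is the line along which they close (so a half turn about z gives the same grasp; the last joint's range is limited). The gripper opens to 85 mm and grips with 20 to 120 N. Pads are 22 mm wide; open, the fingers measure 114 mm over their backs; the gripper's body (76 mm by 85 mm) begins 54 mm behind the grasp point. The pads swing forward as they close: fully open they stand 13 mm farther back than shut.
Start: joints at [1.15, 0.276, 1.505, -0, 1.361, -0.121], TCP at [0.17, 0.549, 0.231] pointing down, gripper open.
Joint ranges: [-2.89, 2.89], [-0.75, 2.08], [0.22, 2.7], [-1.18, 4.32], [0.11, 2.71], [-2.7, 2.7]. Speed limits (rad/s): [2.57, 2.57, 3.14, 3.14, 3.14, 3.14].

INTERFACE

Orientations are given as a unit quaternion [w, x, y, z].
In Python, from rig import * gives the robot as it stands.
- The arm moves only by the tool apply_moves, never from a script. Its argument "steps" is one flat list of numbers, 4 for each row, row after row: the shift along the world's x, y, z in cm, then the turn about the world's z in degrees. A call has 1 to 8 rows; each row is the pose to reach, as a shift and turn from the pose commanded when the call began; what a row does not reach only later rows make up. A row lasts 1/12 s, in which the tool goes at most 41.7 mm and 7.16 degrees, less where a joint would pass 70% of its speed; a pose out of reach is approached as far as the arm can. A call with a gripper value outside its range is refused whole. "jaw" is the closure in counts, from 0 (fully open) to 255 (shut), set as the call begins (left out, the last holds). The fingers move at their own pace and stop on an object; "newtons" is the grip in N (left out, the last holds). Time passes only in rows, so rows that repeat a pose let the fingers close. It gives the time, the measured TCP pose, the force, the opening and the grip force at its end, in the units of the state.
- get_state(): the state, without advancing time (a new reading comes with each control period).
- get_image(name): name is "scene" or "side" or "wrist"; returns the picture (384x512x3 uint8, red, green, blue); there is no depth.
- calibration(name): a dict with "fx", "fy", "cx", "cy" (pixels), "k1" (the pictures are not rectified: a ray, as slopes to the right and down, at radius r is drawn at 1 + k1 r^2 times it, then the intrinsics apply), "xyz" and "rotation" of the camera in the world. Camera axes: x right, y up, looking along -z (the intrinsics and any distortion apply to the point x, -y, -z); pixel columns grow to the right and rows downward; lengths in m; the calibration is good to about 2 mm. A picture is of the moment at which its call begins: read the wrist's pose just before it. calibration takes no time and is no camera call; for the wrist camera it gives the pose at the moment of the call.
- sign_off(): hands the job in; it is judged then, once.
The state is a dict: "clock": time; "qpos": joint angles; "qd": joint speeds; "effort": joint torques, N m; "position": TCP position; "ee_rot": TCP orientation; "contact_force": force on the tool from outside, world axes, zero at the start; "moment": the same for the moment, N m; "width": finger opening in m; "gripper_force": force on a finger pad.
Only numpy, scipy, OpenCV 4.12 (cv2) and the standard library are available. Lean on these libraries where they do the work, as an engineer would, in place of code of your own. Each camera call takes 0.05 s, during which the arm holds its last target. There are 200 camera calls.

## Working session

There is one attempt and no reset: what is moved stays moved. The work goes in short steps, Python scripts to look and compute and a tool call to move; the robot and the scene stay as the last step left them, time stands still between calls to the robot, and variables do not carry over. Pictures are saved under pics/ and viewed, at most 14 in all, crops included, and the job is handed in when it is done.

Besides the shell and the picture viewer there is one more tool, called after ">>>" by a JSON object that holds its "name" and its "arguments", one argument or row to a line. apply_moves: Moves the arm, as the interface text tells. Its arguments: {"type":"object","properties":{"steps":{"type":"array","items":{"type":"number"}},"jaw":{"type":"number"},"newtons":{"type":"number"}},"required":["steps"]}

```bash
mkdir -p pics; ls
python3 - <<'E'
from rig import *
import cv2
for n in("scene","side","wrist"):
    im=get_image(n); cv2.imwrite(f"pics/{n}0.png",im[:,:,::-1]); print(n,calibration(n))
print(get_state())
E
```

```text
pics
scene {'fx': 431.2835874900125, 'fy': 431.2835874900125, 'cx': 254.4807905790305, 'cy': 187.89371344886925, 'k1': -0.017899756988611955, 'xyz': array([ 0.86503931, -0.50268961,  0.73382004]), 'rotation': array([0.89408014, 0.34324833, 0.11102473, 0.26547091])}
side {'fx': 372.04601868272925, 'fy': 372.04601868272925, 'cx': 263.6164642409295, 'cy': 187.94671276582255, 'k1': -0.0961979709630308, 'xyz': array([0.07764447, 0.45246431, 0.58398982]), 'rotation': array([-0.33915684, -0.16094522,  0.38510619,  0.84306732])}
wrist {'fx': 280.57170142911207, 'fy': 280.57170142911207, 'cx': 257.569136299553, 'cy': 196.20750390471176, 'k1': -0.07038648783145911, 'xyz': array([0.09909835, 0.57159031, 0.37339185]), 'rotation': array([ 0.79598619, -0.11719364, -0.08561746,  0.58765746])}
{'clock': 0.15, 'qpos': array([ 1.15000921e+00,  2.76500559e-01,  1.50584517e+00, -2.18874503e-05,
        1.36069982e+00, -1.20990508e-01]), 'qd': array([ 0.00039696, -0.00178262, -0.00430693,  0.00076067,  0.00119749,
       -0.00114324]), 'effort': array([ 1.58619943e-03, -4.17146695e+01, -2.46030682e+01,  1.90732447e-05,
        7.58928596e-03,  2.16531612e-05]), 'position': array([0.16965852, 0.54899028, 0.2306083 ]), 'ee_rot': array([-1.84077966e-04,  1.49335273e-01,  9.88786351e-01, -7.02822019e-04]), 'contact_force': array([-0.17816438,  0.12196251,  0.61242578]), 'moment': array([-0.00572632,  0.00288671, -0.02343575]), 'gripper_force': 0.0, 'width': 0.08533254054734757}
```

View pics/scene0.png

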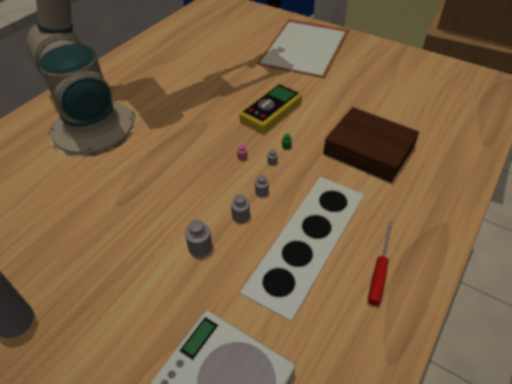

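View pics/side0.png

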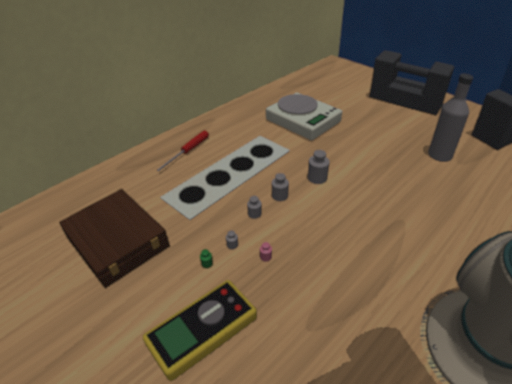

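The scene view shows the balance at the -y end (bottom), so the order from the balance is 907→pad_d, 454→c, 227→b, 113→a. Weights at about (199,238), (241,208), (262,186), (272,158); pads at (279,283), (297,253), (317,226), (333,201). In the side view the weights are at (318,167), (280,187), (254,207), (232,240), with the green and pink decoys and the meter nearby.

```bash
cat > h.py <<'E'
from rig import *
import cv2, numpy as np
from scipy.spatial.transform import Rotation as R
def ray(c,u,v):
    K=np.array([[c['fx'],0,c['cx']],[0,c['fy'],c['cy']],[0,0,1]])
    p=cv2.undistortPoints(np.array([[[u,v]]],float),K,np.array([c['k1'],0,0,0]))[0,0]
    q=c['rotation']
    return R.from_quat([q[1],q[2],q[3],q[0]]).apply([p[0],-p[1],-1.])
def plane(c,u,v,z):
    d=ray(c,u,v); return (c['xyz']+d*(z-c['xyz'][2])/d[2])[:2]
def blob(m,u,v,r):
    "component of mask m nearest to u,v within r"
    n,_,st,ce=cv2.connectedComponentsWithStats(m.astype(np.uint8))
    k=[i for i in range(1,n) if st[i,4]>25]
    i=min(k,key=lambda i:np.hypot(*(ce[i]-[u,v])))
    return ce[i],st[i]
def masks(im):
    h=cv2.cvtColor(im,cv2.COLOR_RGB2HSV).astype(int)
    return (h[...,1]<75)&(h[...,2]>40), h[...,2]<45
def vert(c1,p1,c2,p2):
    "x,y where the two vertical planes through cameras and pixels cross"
    d1,d2=ray(c1,*p1)[:2],ray(c2,*p2)[:2]
    t=np.linalg.solve(np.c_[d1,-d2],c2['xyz'][:2]-c1['xyz'][:2])
    return c1['xyz'][:2]+t[0]*d1
E
cat > m.py <<'E'
from h import *
W={'907':((199,238),(318,167),.036),'454':((241,208),(280,187),.029),'227':((262,186),(254,207),.023),'113':((272,158),(232,240),.018)}
P={'d':((279,283),(262,151)),'c':((297,253),(241,163)),'b':((317,226),(217,178)),'a':((333,201),(192,194))}
cs,cd=calibration('scene'),calibration('side')
s,d=cv2.imread('pics/scene0.png')[:,:,::-1].copy(),cv2.imread('pics/side0.png')[:,:,::-1].copy()
(gs,bs),(gd,bd)=masks(s),masks(d)
for k,(p,q,z) in W.items():
    a,sa=blob(gs,*p,20);b,sb=blob(gd,*q,20)
    print(k,a.round(1),sa,b.round(1),sb,vert(cs,a,cd,b).round(4),plane(cs,*a,z).round(4),plane(cd,*b,z).round(4))
for k,(p,q) in P.items():
    a,sa=blob(bs,*p,20);b,sb=blob(bd,*q,20)
    print(k,a.round(1),sa,b.round(1),sb,plane(cs,*a,.007).round(4),plane(cd,*b,.007).round(4))
E
python3 m.py
```

```text
907 [198.3 238.2] [185 220  27  37 746] [318.1 167. ] [308 150  22  34 583] [ 0.4868 -0.1525] [ 0.4862 -0.1519] [ 0.4839 -0.1482]
454 [240.1 208.4] [231 195  18  28 396] [279.7 187. ] [272 173  17  28 396] [ 0.4989 -0.0264] [ 0.509  -0.0394] [ 0.5069 -0.0354]
227 [261.5 185.6] [255 175  14  21 221] [254.  206.9] [247 196  15  23 264] [0.5057 0.049 ] [0.5086 0.0446] [0.5073 0.0476]
113 [272.1 157. ] [268 150   9  15 108] [231.6 239.4] [226 230  12  19 183] [0.4757 0.1427] [0.477  0.1406] [0.4763 0.1422]
d [278.3 282.1] [263 269  31  27 654] [261.2 150.8] [251 146  21  11 181] [ 0.6625 -0.1351] [ 0.6609 -0.1318]
c [296.9 253.4] [283 242  29  24 549] [241.4 163.4] [231 158  22  12 211] [ 0.6599 -0.0597] [ 0.6585 -0.0562]
b [316.2 226.4] [303 216  28  22 469] [217.5 177.7] [207 171  23  14 246] [0.6605 0.0209] [0.6589 0.0244]
a [332.7 200.9] [320 192  26  19 399] [191.6 194.3] [180 187  24  16 289] [0.658  0.1032] [0.6562 0.1068]
```

>>> {"name": "apply_moves", "arguments": {
  "steps": [13,-20,4,-24,13,-20,4,-24,13,-20,4,-24,13,-20,4,-24,13,-20,4,-24,13,-20,4,-24,13,-20,4,-24,13,-20,4,-24]
}}

```text
clock: 0.82
position: [0.3006, 0.3483, 0.2716]
ee_rot: [0.0, 0.353, 0.935, 0.0]
contact_force: [0.0, 0.0, 0.8]
width: 0.0854
gripper_force: 0.0
```

Run:
```python
from h import *
s=get_state();print(s['position'],s['ee_rot'],s['qpos'])
c,cd=calibration('scene'),calibration('side')
for n,p,q in(('pink',(242,153),(266,252)),('green',(287,141),(206,258))):print(n,plane(c,*p,.018),plane(cd,*q,.018))
for p in((269,132),(240,122),(300,98)):print(plane(c,*p,.034 if p[1]<132 else 0))
```

```text
[0.30061924 0.34833419 0.27162698] [3.15828263e-05 3.53438129e-01 9.35457790e-01 4.59449949e-04] [ 7.07073120e-01  7.78600285e-02  1.65724366e+00  3.92524525e-04
  1.40565324e+00 -1.41299678e-01]
pink [0.40806835 0.11334001] [0.40355726 0.11768104]
green [0.47786642 0.20929981] [0.47674416 0.20846736]
[0.41069055 0.23243803]
[0.34846346 0.19194656]
[0.42754419 0.36249814]
```

>>> {"name": "apply_moves", "arguments": {
  "steps": [16,-25,5,-48.6,16,-25,5,-48.6,16,-25,5,-48.6,16,-25,5,-48.6,16,-25,5,-48.6,16,-25,5,-48.6,16,-25,5,-48.6,16,-25,5,-48.6]
}}

```text
clock: 1.48
position: [0.4635, 0.0961, 0.3216]
ee_rot: [0.002, 0.708, 0.706, 0.0]
contact_force: [0.2, -0.2, 0.3]
width: 0.0855
gripper_force: 0.0
```

>>> {"name": "apply_moves", "arguments": {
  "steps": [10,-16,4,0,10,-16,4,0,10,-16,4,0,10,-16,4,0,10,-16,4,0,10,-16,4,0,10,-16,4,0,10,-16,4,0]
}}

```text
clock: 2.15
position: [0.5596, -0.0587, 0.3604]
ee_rot: [-0.001, 0.705, 0.709, -0.0]
contact_force: [0.1, 0.8, 1.0]
width: 0.0851
gripper_force: 0.0
```

Run:
```python
from h import *
s=get_state();print(s['position'],s['ee_rot'],s['qpos'],s['clock'])
c=calibration('wrist');im=get_image('wrist');cv2.imwrite('pics/w1.png',im[:,:,::-1]);np.save('c1.npy',c);print(c)
```

```text
[ 0.55955925 -0.05867984  0.36040131] [-1.32782581e-03  7.04981920e-01  7.09224030e-01 -6.55426153e-05] [-2.28989269e-01  2.15370182e-01  1.27659791e+00  1.28850673e-03
  1.65195265e+00 -2.34885572e-01] 2.15
{'fx': 280.57170142911207, 'fy': 280.57170142911207, 'cx': 257.569136299553, 'cy': 196.20750390471176, 'k1': -0.07038648783145911, 'xyz': array([0.55880594, 0.01512071, 0.50326817]), 'rotation': array([ 9.89494434e-01, -1.44527011e-01,  7.48877276e-04,  3.48521613e-03])}
```

View pics/w1.png

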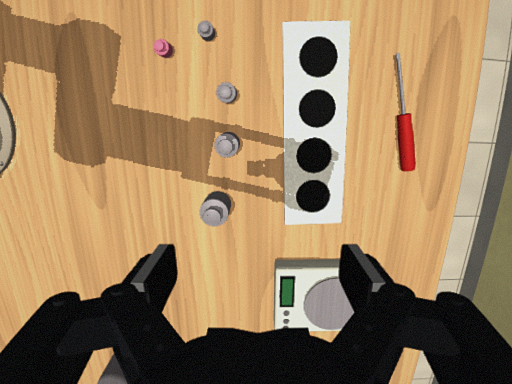

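The wrist view (up = +y) shows all four weights at (206,30), (227,93), (228,145), (214,209), pads a–d at (319,57), (317,108), (313,155), (313,196), and the balance at the bottom, (315,295).

```bash
cat > m2.py <<'E'
from h import *
c=np.load('c1.npy',allow_pickle=True).item()
im=cv2.imread('pics/w1.png')[:,:,::-1].copy(); g,b=masks(im)
g=(cv2.cvtColor(im,cv2.COLOR_RGB2HSV)[...,1]<60)
for k,p,z in(('907',(214,209),.036),('454',(228,145),.029),('227',(227,93),.023),('113',(206,30),.018)):
    a,s=blob(g,*p,9); print(k,a.round(1),s,plane(c,*a,z).round(4))
for k,p in zip('abcd',((319,57),(317,108),(313,155),(313,196))):
    a,s=blob(b,*p,9); print(k,a.round(1),s,plane(c,*a,.007).round(4))
E
python3 m2.py
```

```text
907 [215.2 208.7] [200 192  31  34 811] [ 0.4839 -0.1479]
454 [226.7 144.2] [214 132  26  25 489] [ 0.5062 -0.0358]
227 [226.2  92.3] [216  82  21  21 326] [0.5064 0.0476]
113 [206.   30.2] [198  21  17  20 253] [0.4756 0.1422]
a [318.   56.3] [ 300   37   37   40 1135] [0.6558 0.1067]
b [316.8 108. ] [ 299   90   36   37 1024] [0.6583 0.0244]
c [313.5 154.9] [297 138  34  35 916] [ 0.6572 -0.0558]
d [312.5 195.6] [296 180  33  32 803] [ 0.6601 -0.1311]
```

>>> {"name": "apply_moves", "arguments": {
  "steps": [-7.6,-8.8,-10,0,-7.6,-8.8,-10,0,-7.6,-8.8,-10,0,-7.6,-8.8,-22,0,-7.6,-8.8,-22,0,-7.6,-8.8,-22,0,-7.6,-8.8,-22,0,-7.6,-8.8,-22,0],
  "jaw": 0,
  "newtons": 60
}}

```text
clock: 2.87
position: [0.4797, -0.1456, 0.1374]
ee_rot: [-0.005, 0.705, 0.709, -0.002]
contact_force: [-0.6, 0.9, 0.1]
width: 0.0853
gripper_force: 0.0
```

Run:
```python
from h import *
print(get_state()['position'],get_state()['ee_rot'])
c=calibration('wrist');im=get_image('wrist');cv2.imwrite('pics/w2.png',im[:,:,::-1]);np.save('c2.npy',c)
print(get_state()['position'])
```

```text
[ 0.47966021 -0.14562166  0.13736463] [-0.00475276  0.70522646  0.70896449 -0.00154884]
[ 0.48208149 -0.14651166  0.13996722]
```

View pics/w2.png

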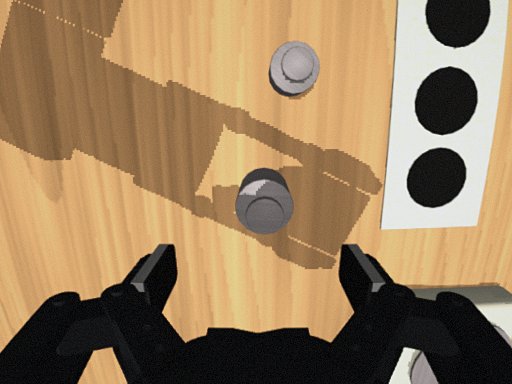

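The big weight is centred between the fingers, with its knob at about (264,213) and clear floor on both sides for the fingers.

Run:
```python
from h import *
c=np.load('c2.npy',allow_pickle=True).item()
print(plane(c,264,213,.078),plane(c,264.5,201,.039),'454:',plane(c,298,64,.062))
for p in((445,101),(436,178)):print(plane(c,*p,.007))
s=get_state();print(s['position'])
```

```text
[ 0.48341125 -0.14537528] [ 0.48438382 -0.147984  ] 454: [ 0.50691389 -0.03681398]
[ 0.65637172 -0.05656574]
[ 0.66002576 -0.13199336]
[ 0.48208149 -0.14651166  0.13996722]
```

>>> {"name": "apply_moves", "arguments": {
  "steps": [0.1,0,-4,0,0.1,0,-8,0,0.1,0,-11,0,0.1,0,-12.6,0,0.1,0,-12.6,0,0.1,0,-12.6,0]
}}

```text
clock: 3.42
position: [0.4864, -0.1483, 0.0166]
ee_rot: [0.001, 0.705, 0.709, 0.0]
contact_force: [0.1, -0.3, 0.0]
width: 0.0857
gripper_force: 0.0
```

>>> {"name": "apply_moves", "arguments": {
  "steps": [0,0,0,0,0,0,0,0,0,0,0,0,0,0,0,0,0,0,0,0,0,0,0,0,0,0,0,0,0,0,0,0],
  "jaw": 255
}}

```text
clock: 4.08
position: [0.4852, -0.1489, 0.0174]
ee_rot: [0.001, 0.706, 0.709, 0.0]
contact_force: [-2.2, 0.8, 8.9]
width: 0.0485
gripper_force: 61.0
```

>>> {"name": "apply_moves", "arguments": {
  "steps": [0,0,1.5,0,0,0,4,0,2,0.2,5,0,5,0.5,5,0,8,0.8,5,0,11,1.1,5,0,14,1.4,5,0,16.2,1.6,5,0]
}}

```text
clock: 4.75
position: [0.6488, -0.132, 0.0645]
ee_rot: [0.0, 0.706, 0.709, 0.0]
contact_force: [0.1, -0.8, -8.8]
width: 0.0481
gripper_force: 65.4
```

>>> {"name": "apply_moves", "arguments": {
  "steps": [1.3,0,0,0,1.3,0,0,0,1.3,0,0,0,1.3,0,0,0]
}}

```text
clock: 5.08
position: [0.6577, -0.1321, 0.0641]
ee_rot: [-0.002, 0.706, 0.708, -0.001]
contact_force: [0.0, 0.3, -8.6]
width: 0.0485
gripper_force: 65.5
```

Run:
```python
from h import *
s=get_state();print(s['position'],s['contact_force'],s['ee_rot'])
c=calibration('side');im=get_image('side');cv2.imwrite('pics/s3.png',im[:,:,::-1])
c=calibration('wrist');im=get_image('wrist');cv2.imwrite('pics/w3.png',im[:,:,::-1]);np.save('c3.npy',c)
```

```text
[ 0.65773592 -0.13214167  0.06405569] [ 0.03488616  0.33014512 -8.61183247] [-0.00186916  0.7057192   0.70848835 -0.00108421]
```

View pics/w3.png

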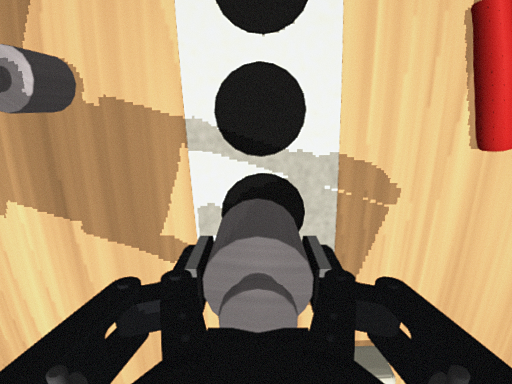

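The weight hangs upright, firmly held; the body's upper rim centre is about (259,285), pad c at (260,109), and pad d is directly under it.

Run:
```python
from h import *
c=np.load('c3.npy',allow_pickle=True).item()
print(plane(c,259,285,.1007),plane(c,259,200,.0467),plane(c,260,109,.007),plane(c,263,173,.007))
print(plane(c,222,207,.007),plane(c,304,210,.007))
```

```text
[ 0.65791998 -0.13105941] [ 0.6578305  -0.10872775] [ 0.65824687 -0.05582968] [ 0.66072497 -0.10061362]
[ 0.63004847 -0.12689861] [ 0.69204334 -0.12894624]
```

>>> {"name": "apply_moves", "arguments": {
  "steps": [0.2,0,-1.2,0,0.2,0,-2.4,0,0.2,0,-3.2,0,0.2,0,-3.5,0,0.2,0,-3.6,0,0.2,0,-3.6,0,0.2,0,-3.6,0]
}}

```text
clock: 5.77
position: [0.6622, -0.1327, 0.0295]
ee_rot: [0.0, 0.706, 0.708, 0.0]
contact_force: [0.3, -0.9, -7.7]
width: 0.0481
gripper_force: 65.4
```

>>> {"name": "apply_moves", "arguments": {
  "steps": [0,0,-0.1,0,0,0,-0.2,0,0,0,-0.3,0,0,0,-0.3,0]
}}

```text
clock: 6.1
position: [0.6618, -0.1326, 0.0263]
ee_rot: [0.0, 0.706, 0.709, 0.0]
contact_force: [-1.0, 0.4, -8.0]
width: 0.0487
gripper_force: 65.4
```

>>> {"name": "apply_moves", "arguments": {
  "steps": [-0.1,0,0,0,-0.1,0,-0.1,0,-0.1,0,-0.15,0,-0.1,0,-0.2,0,-0.1,0,-0.2,0]
}}

```text
clock: 6.52
position: [0.6607, -0.1326, 0.0245]
ee_rot: [0.0, 0.706, 0.708, -0.0]
contact_force: [-0.8, 0.2, -6.6]
width: 0.0483
gripper_force: 65.8
```

>>> {"name": "apply_moves", "arguments": {
  "steps": [0,0,-0.05,0,0,0,-0.1,0,0,0,-0.1,0]
}}

```text
clock: 6.77
position: [0.6608, -0.1326, 0.0245]
ee_rot: [0.0, 0.706, 0.709, 0.0]
contact_force: [-3.5, 0.9, 2.0]
width: 0.0483
gripper_force: 66.5
```

Landed; release, rise and go to the next.

>>> {"name": "apply_moves", "arguments": {
  "steps": [0,0,0,0,0,0,0,0,0,0,0,0,0,0,0,0,0,0,0,0,0,0,0,0],
  "jaw": 0
}}

```text
clock: 7.27
position: [0.6611, -0.1327, 0.0234]
ee_rot: [0.0, 0.706, 0.708, 0.0]
contact_force: [0.1, 0.6, 0.7]
width: 0.0855
gripper_force: 0.0
```

>>> {"name": "apply_moves", "arguments": {
  "steps": [0,0,1.5,0,0,0,4.5,0,0,0,8,0,0,0,11.5,0,-3,2,11.5,0,-6,4,11.5,0,-9,6,11.5,0,-12,7.8,11.5,0]
}}

```text
clock: 7.93
position: [0.5395, -0.0537, 0.1385]
ee_rot: [0.0, 0.706, 0.708, 0.0]
contact_force: [-0.2, 1.0, -0.4]
width: 0.0854
gripper_force: 0.0
```

>>> {"name": "apply_moves", "arguments": {
  "steps": [-3.3,1.9,0,0,-3.3,1.9,-2,0,-3.3,1.9,-2,0,-3.3,1.9,-2,0]
}}

```text
clock: 8.27
position: [0.5078, -0.0356, 0.1183]
ee_rot: [0.0, 0.706, 0.709, -0.0]
contact_force: [0.6, 0.2, 0.8]
width: 0.0855
gripper_force: 0.0
```

Run:
```python
from h import *
print(get_state()['position'])
c=calibration('wrist');im=get_image('wrist');cv2.imwrite('pics/w4.png',im[:,:,::-1]);np.save('c4.npy',c)
s=get_image('scene');cv2.imwrite('pics/s4.png',s[:,:,::-1])
```

```text
[ 0.50782601 -0.03559646  0.11831805]
```

View pics/w4.png

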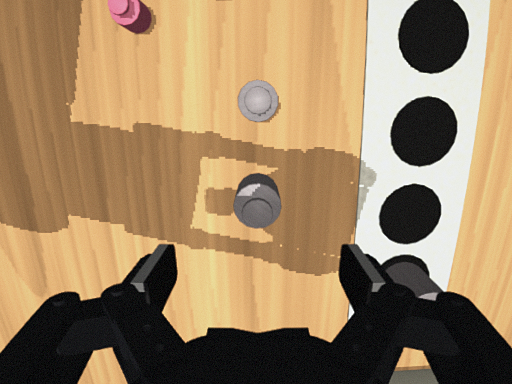

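The 454 g weight is between the fingers, knob about (257,209), body (257,200). The 907 stands on pad d at the lower right; the fingers' descent path is clear of it.

Run:
```python
from h import *
c=np.load('c4.npy',allow_pickle=True).item()
print(plane(c,257,209,.062),plane(c,257,201,.031),'227',plane(c,258,99,.049),[plane(c,*p,.007).round(4) for p in((433,35),(424,131),(410,213))])
```

```text
[ 0.50674243 -0.03136659] [ 0.50668359 -0.03495961] 227 [0.50708104 0.04788064] [array([0.6551, 0.1055]), array([0.6582, 0.0248]), array([ 0.6573, -0.0544])]
```

>>> {"name": "apply_moves", "arguments": {
  "steps": [-0.1,0.1,-4,0,-0.1,0.1,-8,0,-0.1,0.1,-10,0,-0.1,0.1,-10.8,0,-0.1,0.1,-10.8,0,-0.1,0.1,-10.8,0]
}}

```text
clock: 8.87
position: [0.5085, -0.0352, 0.0109]
ee_rot: [0.001, 0.706, 0.708, 0.0]
contact_force: [-0.2, 0.3, -0.4]
width: 0.0853
gripper_force: 0.0
```

>>> {"name": "apply_moves", "arguments": {
  "steps": [0,0,0,0,0,0,0,0,0,0,0,0,0,0,0,0,0,0,0,0,0,0,0,0,0,0,0,0,0,0,0,0],
  "jaw": 255
}}

```text
clock: 9.53
position: [0.5074, -0.0348, 0.0118]
ee_rot: [0.001, 0.706, 0.709, 0.001]
contact_force: [-0.5, 0.0, 6.9]
width: 0.0382
gripper_force: 59.7
```

>>> {"name": "apply_moves", "arguments": {
  "steps": [0,0,1.5,0,0,0,4,0,1.5,-0.3,5,0,4,-0.6,5,0,7,-1,5,0,10,-1.5,5,0,13,-2,5,0,14.9,-2.1,5,0]
}}

```text
clock: 10.2
position: [0.6589, -0.0565, 0.0601]
ee_rot: [0.001, 0.706, 0.708, 0.001]
contact_force: [1.7, 0.1, -4.4]
width: 0.0383
gripper_force: 61.5
```

>>> {"name": "apply_moves", "arguments": {
  "steps": [0,0,0,0,0,0,-1,0,0,0,-2,0,0,0,-2,0]
}}

```text
clock: 10.53
position: [0.6517, -0.0548, 0.0368]
ee_rot: [-0.003, 0.706, 0.708, -0.002]
contact_force: [-0.5, 0.7, -5.2]
width: 0.0383
gripper_force: 61.6
```

Run:
```python
from h import *
print(get_state()['position'],get_state()['contact_force'])
c=calibration('wrist');im=get_image('wrist');cv2.imwrite('pics/w5.png',im[:,:,::-1]);np.save('c5.npy',c)
```

```text
[ 0.65173854 -0.05482379  0.03679409] [-0.50263818  0.67026259 -5.20125624]
```

View pics/w5.png

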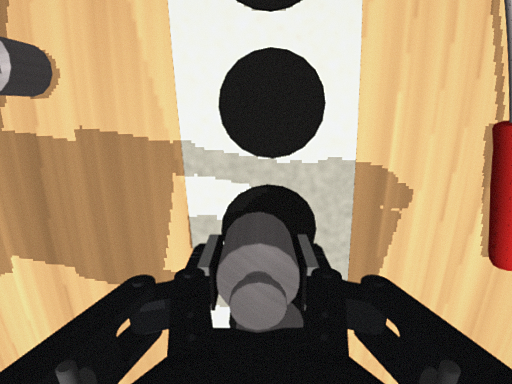

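The 454 is held upright above pad c: body rim centre about (258,268), pad c far edge (268,185), pad b (272,102).

Run:
```python
from h import *
c=np.load('c5.npy',allow_pickle=True).item()
print('tcp at pic',plane(c,258,268,.067),plane(c,258,212,.025),'knob',plane(c,257,300,.087),'pad',plane(c,268,185,.007),plane(c,222,224,.007),plane(c,315,224,.007),'b',plane(c,272,102,.007))
print(get_state()['position'])
```

```text
tcp at pic [ 0.6515566  -0.04882406] [ 0.65120009 -0.03684339] knob [ 0.65131738 -0.05112978] pad [ 0.65736143 -0.02510381] [ 0.62724732 -0.05200561] [ 0.68895566 -0.05153955] b [0.65899069 0.025296  ]
[ 0.65241451 -0.05497161  0.03786798]
```

>>> {"name": "apply_moves", "arguments": {
  "steps": [0,0,0,0,0,0,0,0,0,0,0,0]
}}

```text
clock: 10.83
position: [0.6558, -0.0556, 0.0409]
ee_rot: [0.0, 0.706, 0.709, 0.0]
contact_force: [-0.3, 0.0, -4.1]
width: 0.0387
gripper_force: 61.6
```

>>> {"name": "apply_moves", "arguments": {
  "steps": [0.2,0,-0.6,0,0.2,0,-1.2,0,0.2,0,-1.6,0,0.2,0,-1.8,0,0.2,0,-1.8,0,0.2,0,-1.8,0]
}}

```text
clock: 11.33
position: [0.6577, -0.0556, 0.0219]
ee_rot: [-0.0, 0.706, 0.708, -0.0]
contact_force: [-0.3, 0.0, -4.3]
width: 0.0384
gripper_force: 61.7
```

>>> {"name": "apply_moves", "arguments": {
  "steps": [0,0,-0.1,0,0,0,-0.2,0,0,0,-0.3,0,0,0,-0.3,0]
}}

```text
clock: 11.67
position: [0.6577, -0.0556, 0.0192]
ee_rot: [-0.0, 0.706, 0.708, -0.0]
contact_force: [0.4, -0.1, -4.1]
width: 0.0384
gripper_force: 61.7
```

>>> {"name": "apply_moves", "arguments": {
  "steps": [0,0,-0.05,0,0,0,-0.1,0,0,0,-0.1,0]
}}

```text
clock: 11.92
position: [0.6579, -0.0556, 0.0189]
ee_rot: [0.0, 0.706, 0.708, 0.0]
contact_force: [-1.4, 0.4, 0.3]
width: 0.0388
gripper_force: 62.1
```

>>> {"name": "apply_moves", "arguments": {
  "steps": [0,0,0,0,0,0,0,0,0,0,0,0,0,0,0,0,0,0,0,0,0,0,0,0],
  "jaw": 0
}}

```text
clock: 12.42
position: [0.658, -0.0556, 0.0184]
ee_rot: [0.0, 0.706, 0.708, 0.0]
contact_force: [0.2, -0.2, 0.4]
width: 0.0853
gripper_force: 0.0
```

>>> {"name": "apply_moves", "arguments": {
  "steps": [0,0,1.5,0,0,0,4.5,0,0,0,8,0,0,0,10,0,-3,2,10,0,-6,4,10,0,-9,6,10,0,-12,8,10,0]
}}

```text
clock: 13.08
position: [0.5364, 0.025, 0.1184]
ee_rot: [0.0, 0.706, 0.708, 0.0]
contact_force: [0.8, 0.4, -0.0]
width: 0.0854
gripper_force: 0.0
```

>>> {"name": "apply_moves", "arguments": {
  "steps": [-3.1,2.3,0,0,-3.1,2.3,0,0,-3.1,2.3,0,0,-3.1,2.3,0,0,-3.1,2.3,0,0,-3.1,2.3,0,0]
}}

```text
clock: 13.58
position: [0.5083, 0.0467, 0.1184]
ee_rot: [0.001, 0.706, 0.708, 0.0]
contact_force: [0.6, -0.1, -0.5]
width: 0.0852
gripper_force: 0.0
```

Run:
```python
from h import *
print(get_state()['position'])
c=calibration('wrist');im=get_image('wrist');cv2.imwrite('pics/w6.png',im[:,:,::-1]);np.save('c6.npy',c)
```

```text
[0.50830963 0.04672586 0.11842457]
```

View pics/w6.png

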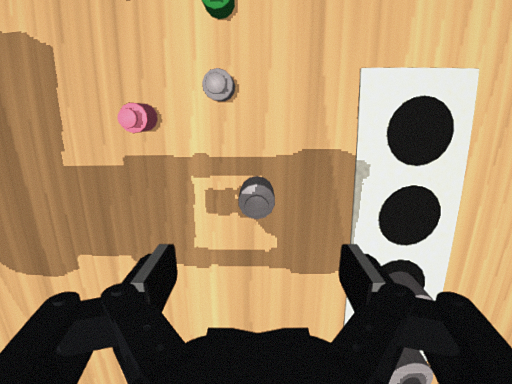

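The 227 is centred between the fingers, knob (257,202), 113 at (218,84), pads a (420,130) and b (410,214); 454 and 907 stand lower right.

Run:
```python
from h import *
c=np.load('c6.npy',allow_pickle=True).item()
print(plane(c,257,202,.049),plane(c,257,198,.023),'113',plane(c,217,82,.039),plane(c,219,85,.018),[plane(c,*p,.007).round(4) for p in((420,130),(410,214))])
```

```text
[0.50724213 0.0522289 ] [0.50722423 0.04755377] 113 [0.47712051 0.14282477] [0.47583947 0.14256252] [array([0.655 , 0.1077]), array([0.6582, 0.0266])]
```

>>> {"name": "apply_moves", "arguments": {
  "steps": [-0.1,0.1,-4,0,-0.1,0.1,-8,0,-0.1,0.1,-10.4,0,-0.1,0.1,-11.1,0,-0.1,0.1,-11.1,0,-0.1,0.1,-11.1,0]
}}

```text
clock: 14.13
position: [0.507, 0.0481, 0.0077]
ee_rot: [0.0, 0.706, 0.708, 0.0]
contact_force: [0.6, -0.4, 0.9]
width: 0.0852
gripper_force: 0.0
```

>>> {"name": "apply_moves", "arguments": {
  "steps": [0,0,0,0,0,0,0,0,0,0,0,0,0,0,0,0,0,0,0,0,0,0,0,0,0,0,0,0,0,0,0,0],
  "jaw": 255,
  "newtons": 45
}}

```text
clock: 14.8
position: [0.5066, 0.0484, 0.0085]
ee_rot: [0.001, 0.706, 0.709, 0.001]
contact_force: [-0.4, -0.1, 5.8]
width: 0.0308
gripper_force: 44.2
```

>>> {"name": "apply_moves", "arguments": {
  "steps": [0,0,1.5,0,0,0,4,0,1.5,-0.3,5,0,4,-0.6,5,0,7,-1,5,0,10,-1.5,5,0,13,-2,5,0,15.1,-2.4,5,0]
}}

```text
clock: 15.47
position: [0.6596, 0.024, 0.0573]
ee_rot: [0.001, 0.706, 0.708, 0.001]
contact_force: [-0.3, -0.2, -1.9]
width: 0.0305
gripper_force: 45.3
```

>>> {"name": "apply_moves", "arguments": {
  "steps": [0.1,0,-1,0,0.1,0,-2,0,0.1,0,-3,0,0.1,0,-3.5,0,0.1,0,-3.8,0,0.1,0,-3.8,0,0.1,0,-3.8,0,0.1,0,-3.8,0]
}}

```text
clock: 16.13
position: [0.658, 0.0245, 0.0199]
ee_rot: [0.0, 0.706, 0.709, 0.0]
contact_force: [-0.8, -0.6, -1.8]
width: 0.0304
gripper_force: 45.3
```

>>> {"name": "apply_moves", "arguments": {
  "steps": [0,0,-0.1,0,0,0,-0.2,0,0,0,-0.3,0,0,0,-0.4,0,0,0,-0.4,0]
}}

```text
clock: 16.55
position: [0.6579, 0.0244, 0.0156]
ee_rot: [0.0, 0.706, 0.708, 0.0]
contact_force: [-0.6, 0.3, 0.5]
width: 0.0303
gripper_force: 45.4
```

>>> {"name": "apply_moves", "arguments": {
  "steps": [0,0,-0.05,0,0,0,-0.1,0,0,0,-0.1,0]
}}

```text
clock: 16.8
position: [0.6579, 0.0244, 0.0156]
ee_rot: [0.0, 0.706, 0.709, 0.0]
contact_force: [-3.6, -0.2, 6.2]
width: 0.0307
gripper_force: 46.1
```

>>> {"name": "apply_moves", "arguments": {
  "steps": [0,0,0,0,0,0,0,0,0,0,0,0,0,0,0,0,0,0,0,0,0,0,0,0],
  "jaw": 0
}}

```text
clock: 17.3
position: [0.6578, 0.0244, 0.0142]
ee_rot: [-0.0, 0.706, 0.709, -0.0]
contact_force: [-0.5, -0.3, -0.3]
width: 0.0854
gripper_force: 0.0
```

>>> {"name": "apply_moves", "arguments": {
  "steps": [0,0,1.5,0,0,0,4.5,0,0,0,8,0,0,0,10,0,-3,2,10,0,-6,4,10,0,-9,6,10,0,-12,8,10,0]
}}

```text
clock: 17.97
position: [0.5365, 0.1049, 0.1144]
ee_rot: [0.0, 0.706, 0.708, 0.0]
contact_force: [0.5, 0.5, -0.5]
width: 0.0855
gripper_force: 0.0
```

>>> {"name": "apply_moves", "arguments": {
  "steps": [-3,2,0,0,-6.2,3.8,0,0,-6.2,3.8,0,0,-6.2,3.8,0,0,-6.2,3.8,0,0,-6.2,3.8,0,0,-6.2,3.8,0,0]
}}

```text
clock: 18.55
position: [0.4773, 0.1419, 0.1144]
ee_rot: [0.0, 0.706, 0.708, 0.0]
contact_force: [-0.4, 0.6, 0.7]
width: 0.0854
gripper_force: 0.0
```

Run:
```python
from h import *
print(get_state()['position'])
c=calibration('wrist');im=get_image('wrist');cv2.imwrite('pics/w7.png',im[:,:,::-1]);np.save('c7.npy',c)
```

```text
[0.47725101 0.14190273 0.11437157]
```

View pics/w7.png

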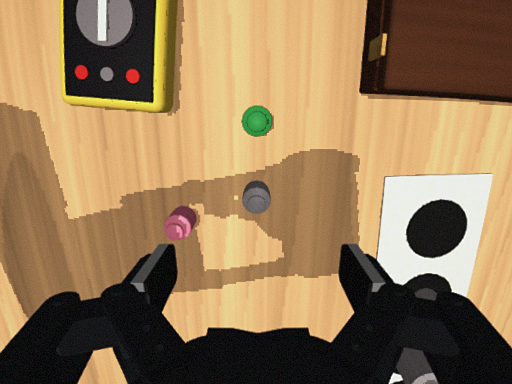

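The 113 is at (257,198) between the fingers; pink decoy at (180,222), green at (257,121), meter upper left, pad a (437,229).

Run:
```python
from h import *
c=np.load('c7.npy',allow_pickle=True).item()
print(plane(c,257,200,.039),plane(c,257,197,.018),'pink',plane(c,180,223,.018),'green',plane(c,257,121,.02),'pad',plane(c,437,229,.007))
```

```text
[0.47618282 0.14721253] [0.47616474 0.14339239] pink [0.4052572  0.11809935] green [0.47596915 0.20916677] pad [0.65585998 0.10726591]
```

>>> {"name": "apply_moves", "arguments": {
  "steps": [-0.1,0.1,-2,0,-0.1,0.1,-4,0,-0.1,0.1,-5,0,-0.1,0.1,-7,0,-0.1,0.1,-9,0,-0.1,0.1,-10.5,0,-0.1,0.1,-10.9,0,-0.1,0.1,-10.9,0],
  "jaw": 85
}}

```text
clock: 19.27
position: [0.4745, 0.1429, 0.0041]
ee_rot: [-0.001, 0.706, 0.708, -0.001]
contact_force: [0.7, -0.4, -0.2]
width: 0.0574
gripper_force: 0.0
```

>>> {"name": "apply_moves", "arguments": {
  "steps": [0,0,0,0,0,0,0,0,0,0,0,0,0,0,0,0,0,0,0,0,0,0,0,0,0,0,0,0,0,0,0,0],
  "jaw": 255,
  "newtons": 35
}}

```text
clock: 19.93
position: [0.4759, 0.1435, 0.0065]
ee_rot: [0.001, 0.706, 0.709, 0.001]
contact_force: [-0.6, -0.5, 6.6]
width: 0.0238
gripper_force: 34.8
```

>>> {"name": "apply_moves", "arguments": {
  "steps": [0,0,1.5,0,0,0,4,0,2,-0.4,5,0,5,-1,5,0,8.5,-1.7,5,0,12,-2.5,5,0,15.5,-3.2,5,0,18,-3.6,5,0]
}}

```text
clock: 20.6
position: [0.6579, 0.1065, 0.0552]
ee_rot: [0.001, 0.706, 0.708, 0.001]
contact_force: [1.1, -0.4, 0.1]
width: 0.0235
gripper_force: 34.7
```

>>> {"name": "apply_moves", "arguments": {
  "steps": [0,0,-1,0,0,0,-2,0,0,0,-3,0,0,0,-3.5,0,0,0,-3.8,0,0,0,-3.8,0,0,0,-3.8,0,0,0,-3.8,0]
}}

```text
clock: 21.27
position: [0.655, 0.1076, 0.018]
ee_rot: [0.0, 0.706, 0.709, 0.0]
contact_force: [-0.1, 0.6, -1.3]
width: 0.0235
gripper_force: 34.8
```

Expected touch at about z = 0.0135.

>>> {"name": "apply_moves", "arguments": {
  "steps": [0.1,-0.1,-0.1,0,0.1,-0.1,-0.2,0,0.1,-0.1,-0.3,0,0.1,-0.1,-0.4,0,0.1,-0.1,-0.4,0,0.1,-0.1,-0.4,0]
}}

```text
clock: 21.77
position: [0.6559, 0.1064, 0.0135]
ee_rot: [0.0, 0.706, 0.708, 0.0]
contact_force: [-1.0, -0.0, -0.2]
width: 0.0238
gripper_force: 34.9
```

>>> {"name": "apply_moves", "arguments": {
  "steps": [0,0,-0.05,0,0,0,-0.05,0,0,0,-0.05,0]
}}

```text
clock: 22.02
position: [0.656, 0.1064, 0.0135]
ee_rot: [0.0, 0.706, 0.709, 0.0]
contact_force: [-1.4, -0.1, 5.1]
width: 0.0233
gripper_force: 35.3
```

>>> {"name": "apply_moves", "arguments": {
  "steps": [0,0,0,0,0,0,0,0,0,0,0,0,0,0,0,0,0,0,0,0,0,0,0,0],
  "jaw": 0
}}

```text
clock: 22.52
position: [0.6558, 0.1064, 0.0126]
ee_rot: [-0.0, 0.706, 0.708, -0.0]
contact_force: [1.6, -1.2, 0.6]
width: 0.085
gripper_force: 0.0
```

>>> {"name": "apply_moves", "arguments": {
  "steps": [0,0,1.5,0,0,0,4.5,0,0,0,8,0,0,0,12,0,0,-1,16,0,0,-3,19,0,0,-5,22,0,0,-7,25,0]
}}

```text
clock: 23.18
position: [0.6555, 0.036, 0.2647]
ee_rot: [0.0, 0.705, 0.709, 0.0]
contact_force: [0.1, 0.6, -0.3]
width: 0.0854
gripper_force: 0.0
```

>>> {"name": "apply_moves", "arguments": {
  "steps": [0,-3,2,0,0,-6,2,0,0,-9,2,0,0,-12,2,0,0,-12,2,0,0,-12,2,0,0,-12,2,0,0,-12,2,0]
}}

```text
clock: 23.85
position: [0.6558, -0.0826, 0.2827]
ee_rot: [-0.0, 0.705, 0.709, 0.0]
contact_force: [0.1, -0.0, -0.8]
width: 0.0852
gripper_force: 0.0
```

Run:
```python
from h import *
print(get_state()['position'])
c=calibration('wrist');im=get_image('wrist');cv2.imwrite('pics/w8.png',im[:,:,::-1]);np.save('c8.npy',c)
s=get_image('side');cv2.imwrite('pics/s8.png',s[:,:,::-1])
```

```text
[ 0.65578221 -0.08255306  0.28269675]
```

View pics/w8.png

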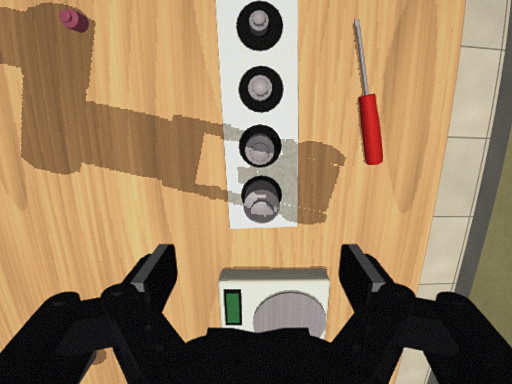

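View pics/s8.png

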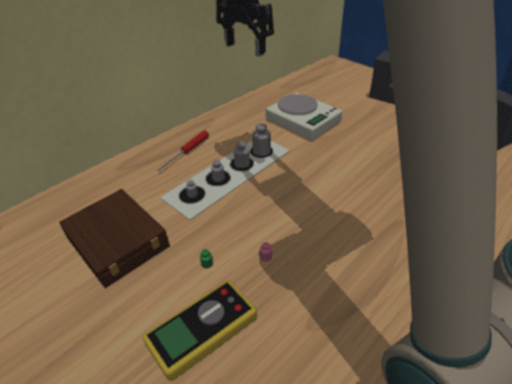

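All four stand upright on their pads in order, with the 907 beside the balance; in the wrist view the weights are at (259,23), (261,88), (261,148), (262,203). Check the centring numerically.

Run:
```python
from h import *
c=np.load('c8.npy',allow_pickle=True).item();cd=calibration('side')
for nm,c,pts,f in(('wrist',c,((259,25),(261,88),(261,148),(262,200)),'w8'),('side',cd,((192,192),(218,175),(241,160),(262,145)),'s8')):
  v=cv2.imread(f'pics/{f}.png').max(2); P=[(.656,.1067),(.6583,.0245),(.6575,-.056),(.6603,-.1318)]
  dark=(v<48).astype(np.uint8); print(nm)
  for k,p,z,pp in zip('abcd',pts,(.025,.03,.036,.043),P):
    R_=27 if nm=='wrist' else 22
    x0,y0=p[0]-R_,max(p[1]-R_,0); sub=dark[y0:p[1]+R_,x0:p[0]+R_]
    n,l,st,ce=cv2.connectedComponentsWithStats(sub); i=1+st[1:,4].argmax()
    h=cv2.convexHull(np.argwhere(l==i)[:,::-1].astype(np.int32)); m=np.zeros_like(sub); cv2.fillConvexPoly(m,h,1)
    n,l2,s2,c2=cv2.connectedComponentsWithStats(((m==1)&(sub==0)).astype(np.uint8)); j=1+s2[1:,4].argmax()
    e=cv2.fitEllipse(h)[0]
    print(k,'pad',plane(c,e[0]+x0,e[1]+y0,.007).round(4),'wt',plane(c,*(c2[j]+[x0,y0]),z).round(4),s2[j],st[i])
```

```text
wrist
a pad [0.6563 0.1063] wt [0.6549 0.1064] [ 17  10  20  25 377] [   5    1   46   49 1354]
b pad [0.6586 0.0243] wt [0.6571 0.0242] [ 14  13  24  27 509] [   5    5   44   46 1025]
c pad [ 0.658  -0.0557] wt [ 0.657  -0.0574] [ 11  12  30  32 731] [  6   4  41  42 618]
d pad [ 0.6608 -0.1312] wt [ 0.6593 -0.1181] [  9   8  35  22 593] [  7   3  40  27 280]
side
a pad [0.6561 0.1075] wt [0.6446 0.1128] [16 18 11 10 81] [ 10  18  24  15 194]
b pad [0.6587 0.0245] wt [0.6397 0.0372] [16 19 13 10 99] [ 11  19  23  13 137]
c pad [ 0.6577 -0.0564] wt [ 0.6314 -0.0335] [ 16  21  14   8 100] [12 21 22 11 97]
d pad [ 0.6598 -0.1302] wt [ 0.6225 -0.0933] [13 26 17  8 95] [11 26 21  8 51]
```

```bash
python3 -c "
from rig import *
print(sign_off())"
```

```text
the job is handed in; nothing more can be done
None
```

The job is handed in: all four weights stand upright on their pads in size order, the largest on pad_d next to the balance, after about 24 s of the allowed 101 s. The three smaller weights measured within about 2 mm of their pad centres. The largest is probably within about 3 mm, but its final picture was too cut off to check front to back. The arm kept clear of the balance and the meter throughout. The sign-off call gave no verdict.

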